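Fit the purple tube block on the lab shaker

ROBOT

A 6-joint arm with a two-finger parallel gripper is mounted at the origin on the work surface. World frame = base frame: x ahead of the robot, y to its left, z up, the work surface at z = 0. Lengths are in m, angles in rad, forces in N, time in s.
With the tool pointing down it reaches from about 0.25 to 0.725 m from the base axis. Payload 4 kg.
Tool frame: the origin (TCP) lies on the centre line of the jaws, within the pads' length; the fingertips stand 17 mm ahead of it and the grasp point (between the pads) lies 2 mm behind it; z points along the fingers, y is the line along which they close (so a half turn about z gives the same grasp; the last joint's range is limited). The gripper opens to 85 mm and grips with 20 to 120 N. Pads are 22 mm wide; open, the fingers measure 114 mm over their backs; the gripper's body (76 mm by 85 mm) begins 54 mm behind the grasp point. The pads swing forward as they close: fully open they stand 13 mm farther back than shut.
Start: joints at [-1.1, 0.241, 0.005, 1.335, 0, 1.571], TCP at [0.227, -0.446, 0.248] pointing down, gripper open.
Joint ranges: [-2.72, 2.72], [-1.05, 1.87], [-1.09, 1.28], [-1.99, 2.15], [-1.42, 1.44], [-3.14, 3.14]. Speed limits (rad/s): [2.79, 2.79, 3.14, 3.14, 3.14, 3.14].

INTERFACE

Orientations are given as a unit quaternion [x, y, z, w].
In Python, from workcell import get_obs, imaging, order gives the robot as it stands.
- The arm moves only by the tool apply_moves, never from a script. Its argument "targets" is a list that holds one entry, the list of rows, each a list of 5 numbers: the shift along the world's x, y, z in units of 40 mm (1.0 is 40 mm), then the turn about the world's z in degrees, then the gripper command: -1 is shut, 1 is fully open, values between are in proportion. In form: [[[dx, dy, dz, turn, fingers], ...]]. A call has 1 to 8 rows; each row shifts and turns the commanded pose from where the row before left it; what a row does not reach is not made up. A row lasts 1/12 s, in which the tool goes at most 41.7 mm and 7.16 degrees, less where a joint would pass 70% of its speed; a pose out of reach is approached as far as the arm can. A call is refused whole if a number of a shift passes 1 or a number of a turn 7.16, either way. A call with a gripper value outside its range is refused whole. The fingers move at their own pace and stop on an object; the grip force is fixed at half the most. Time passes only in rows, so rows that do not move let the fingers close. It gives the time, the measured TCP pose, the force, the opening and the grip force at its end, in the units of the state.
- get_obs(): the state, without advancing time (a new reading comes with each control period).
- imaging.camera(name): name is "scene" or "top" or "wrist"; returns (picture, depth): 400x640x3 uint8, blue, green, red; 400x640 float32, m along the optical axis (not along the pixel's ray), 0 where there is no reading.
- imaging.get_calibration(name): a dict with "camera_matrix" (3x3 intrinsics, pixels), "eye" and "rotation" of the camera in the world; the wrist camera has in their place "hand_eye" (4x4, takes a point from camera to tool coordinates, whose origin is the TCP and whose axes are the flange's). Camera axes: x right, y down, z forward; pixel columns grow to the right and rows downward; lengths in m; the calibration is good to about 2 mm. A picture is of the moment at which its call begins: read the wrist's pose just before it. get_calibration takes no time and is no camera call.
- order.job_done(): hands the job in; it is judged then, once.
The state is a dict: "clock": time; "joint_pos": joint angles; "joint_vel": joint speeds; "tau": joint torques, N m; "eef_pos": TCP position; "tool_rot": TCP orientation; "ft_force": force on the tool from outside, world axes, zero at the start; "ft_torque": the same for the moment, N m; "grip_width": finger opening in m; "grasp_force": force on a finger pad.
Only numpy, scipy, OpenCV 4.12 (cv2) and the standard library are available. Lean on these libraries where they do the work, as an engineer would, in place of code of your own. Each camera call takes 0.05 s, during which the arm holds its last target. There are 200 camera calls.

TASK

Fit the purple tube block onto the shaker: lift it by its white fin and set it down on the shaker's platform so that the two brass pegs enter the two holes in its underside and it sits flat and fully home, then let go. Set it down gently rather than dropping it, and leave the green tube block where it stands.

Things in the scene. Friction and masses are not known exactly. Their poses are not given: they have to be found in the camera images.
- purple_block: Purple tube block, 32 small dark wells on top, loose on the bench, 0.3-0.6 kg. 70 (x) by 105 (y) by 44 mm tall. White lifting fin upright in the middle of its top: 14 mm thick (x), 50 long (y), 45 tall; fin top 89 mm above underside. Grip the fin across its 14 mm. Underneath: two round holes, 24 mm wide, 26 deep, at y = -32 and +32, x = 0. Fits either way round. Origin: centre of underside; z up.
- green_block: Green tube block with 10 large dark wells on top; same size, shape, fin and frame as the purple one. Not wanted: leave it where it stands.
- shaker_seat (a point): Centre of the platform's top on the shaker, 70 mm above the bench. Shaker: fixed cream box, 150 x 140 x 62 mm, blue panel at its -x end; dark platform 78 (x) by 114 mm (y). Two brass pegs, 12 mm wide, 20 tall, upper 10 tapering to a 4 mm tip, at y = -32 and +32, x = 0. z up. Fully home, the block's underside rests on the platform, origin within 6 mm of this point, long side along y.

How it is judged:
By the outcome, as a careful person would: the job done as asked, in the order asked, and still so for the second after the job is handed in, with the robot touching nothing.
It also fails if it takes over 48 s, if anything falls off the work surface, if the arm or the gripper's body presses on something with over 40 N, if the wrist force passes 120 N, or if a joint passes its speed limit or range.

## Working session

There is one attempt and no reset: what is moved stays moved. The work goes in short steps, Python scripts to look and compute and a tool call to move; the robot and the scene stay as the last step left them, time stands still between calls to the robot, and variables do not carry over. Pictures are saved under pics/ and viewed, at most 10 in all, crops included, and the job is handed in when it is done.

Besides the shell and the picture viewer there is one more tool, called after "Emit:" by a JSON object that holds its "name" and its "arguments". apply_moves: Moves the arm, as the interface text tells. Its arguments: {"type":"object","properties":{"targets":{"type":"array","items":{"type":"array","items":{"type":"array","items":{"type":"number"}}}}},"required":["targets"]}

```bash
mkdir -p pics; cat > h.py <<'E'
import numpy as np, cv2
from workcell import get_obs, imaging, order
from scipy.spatial.transform import Rotation as R
def cloud(name):
    o=get_obs(); p,d=imaging.camera(name); c=imaging.get_calibration(name)
    K=np.array(c["camera_matrix"]); v,u=np.indices(d.shape)
    P=np.stack([(u-K[0,2])/K[0,0]*d,(v-K[1,2])/K[1,1]*d,d],-1)
    if "eye" in c: W=P@np.array(c["rotation"]).T+np.array(c["eye"])
    else:
        H=np.array(c["hand_eye"]); P=P@H[:3,:3].T+H[:3,3]
        W=P@R.from_quat(o["tool_rot"]).as_matrix().T+np.array(o["eef_pos"])
    W[d==0]=np.nan
    return p,d,W
E
python3 - <<'E'
from h import *
for n in("top","scene"):
    p,d,W=cloud(n); cv2.imwrite(f"pics/{n}0.png",p); np.save(f"{n}0.npy",W)
    c=imaging.get_calibration(n); print(n,np.round(c["eye"],3),np.round(c["rotation"],3).tolist())
o=get_obs();print(o)
E
```

```text
Traceback (most recent call last):
  File "h.py", line 8, in cloud
    if "eye" in c: W=P@np.array(c["rotation"]).T+np.array(c["eye"])
                     ~^~~~~~~~~~~~~~~~~~~~~~~~~~
ValueError: matmul: Input operand 1 has a mismatch in its core dimension 0, with gufunc signature (n?,k),(k,m?)->(n?,m?) (size 4 is different from 3)
```

```bash
sed -i 's/W=P@np.array(c\["rotation"\]).T/W=P@R.from_quat(c["rotation"]).as_matrix().T/' h.py
python3 - <<'E'
from h import *
for n in("top","scene"):
    p,d,W=cloud(n); cv2.imwrite(f"pics/{n}0.png",p); np.save(f"{n}0.npy",W)
    c=imaging.get_calibration(n); print(n,np.round(c["eye"],3),np.round(c["rotation"],3).tolist())
    print(np.nanpercentile(W[...,2],[5,50,95]))
o=get_obs();print(o)
E
```

```text
top [ 0.389 -0.014  0.965] [-0.699, 0.708, -0.052, 0.083]
[-0.341914   -0.00050743  0.05470881]
scene [1.221 0.201 0.67 ] [0.551, 0.726, -0.332, -0.243]
[-0.17533537  0.00043762  0.17245149]
{'clock': 0.15, 'joint_pos': array([-1.09996566e+00,  2.41249054e-01,  4.06484835e-03,  1.33522359e+00,
        7.96707624e-06,  1.57080348e+00]), 'joint_vel': array([-0.00143829, -0.00133763,  0.004118  , -0.00090469,  0.00229093,
       -0.00041956]), 'tau': array([-9.77991949e-04, -3.72633934e+01,  2.52639306e+01,  1.23522457e-02,
       -1.11904335e-04,  1.51477951e-05]), 'eef_pos': array([ 0.22661296, -0.44519716,  0.24762479]), 'tool_rot': array([ 9.72418070e-01,  2.33243324e-01, -1.84064391e-04, -7.84439624e-04]), 'ft_force': array([ 0.10609205,  0.1389779 , -0.3957468 ]), 'ft_torque': array([-0.03288513, -0.05403773,  0.01011899]), 'grasp_force': 0.0, 'grip_width': 0.08532751663177715}
```

View pics/top0.png

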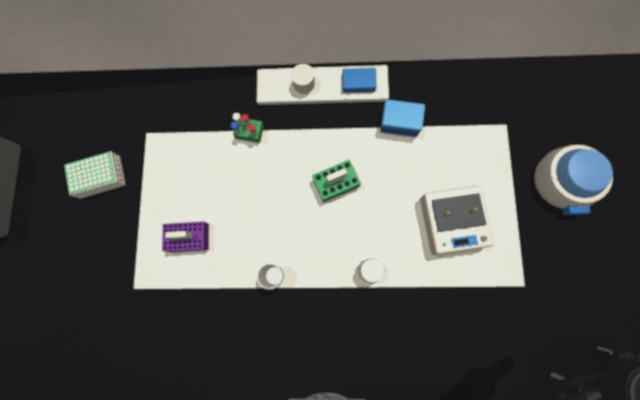

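View pics/scene0.png

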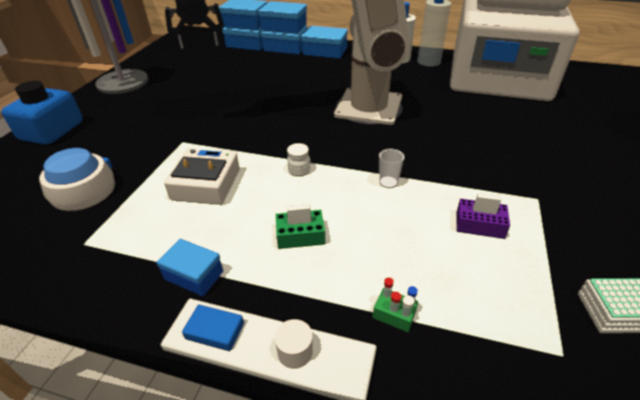

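The top view shows the purple block at about (185,237) with its fin at (178,235), the green block at (337,180), and the shaker at (459,220) with pegs near (447,213) and (474,210). In the scene view, purple is at (483,215) and the shaker at (203,172).

```bash
python3 - <<'E'
import numpy as np,cv2
def rect(P,l):
    (c,s,a)=cv2.minAreaRect((P[:,:2]*1000).astype(np.float32)); print(l,len(P),np.round(c,1),np.round(s,1),round(a,1),"z",np.round(np.median(P[:,2]),4),"mean",np.round(P.mean(0),4))
for n,boxes in (("top",{"purple":(150,215,220,260),"shaker":(420,180,500,260)}),("scene",{"purple":(450,185,515,242),"shaker":(160,140,245,205)})):
    W=np.load(n+"0.npy")
    for k,(a,b,c,d) in boxes.items():
        P=W[b:d,a:c].reshape(-1,3); P=P[~np.isnan(P[:,0])]; z=P[:,2]
        if k=="purple":
            rect(P[(z>.083)&(z<.1)],n+" fin"); rect(P[(z>.036)&(z<.05)],n+" body")
        else:
            rect(P[(z>.0665)&(z<.0735)],n+" plat"); rect(P[(z>.055)&(z<.075)],n+" box")
            q=P[(z>.077)&(z<.1)]; print(np.round(q,4).tolist()[:30])
E
python3 - <<'E'
import cv2
p=cv2.imread("pics/top0.png")
a=cv2.resize(p[210:265,145:225],None,fx=5,fy=5,interpolation=2);b=cv2.resize(p[180:260,415:500],None,fx=5,fy=5,interpolation=2)
a=cv2.copyMakeBorder(a,0,125,0,0,0);b=b[:400]
cv2.imwrite("pics/crop1.png",cv2.hconcat([a,b])[:, :800])
E
```

```text
top fin 121 [483.4 351.9] [14.2 48.1] 3.0 z 0.0879 mean [0.4829 0.352  0.0878]
top body 1008 [483.4 352.4] [ 70.4 107.3] 2.8 z 0.0435 mean [0.4821 0.349  0.0434]
top plat 1519 [ 513.2 -326.7] [126.8 115.8] 8.0 z 0.0695 mean [ 0.528  -0.3248  0.0696]
top box 3566 [ 514.7 -325. ] [149.8 140. ] 7.7 z 0.0636 mean [ 0.5121 -0.3233  0.0649]
[[0.5381, -0.3518, 0.0775], [0.5376, -0.3532, 0.0798], [0.5374, -0.355, 0.0811], [0.5361, -0.3545, 0.0883], [0.5359, -0.3563, 0.0896], [0.5351, -0.3503, 0.0807], [0.5347, -0.3517, 0.0832], [0.5346, -0.3539, 0.0835], [0.5333, -0.3533, 0.0909], [0.5335, -0.356, 0.0897], [0.5322, -0.3488, 0.0842], [0.5326, -0.3521, 0.0817], [0.5321, -0.3533, 0.0844], [0.5313, -0.3538, 0.089], [0.5316, -0.3569, 0.087], [0.5299, -0.3511, 0.0835], [0.5298, -0.3534, 0.0836], [0.5297, -0.3554, 0.0843], [0.5301, -0.3588, 0.0817], [0.5295, -0.2882, 0.0774], [0.5284, -0.2886, 0.0837], [0.5281, -0.2902, 0.0858], [0.5276, -0.2916, 0.0887], [0.5287, -0.2963, 0.0814], [0.5284, -0.3531, 0.078], [0.5283, -0.3554, 0.078], [0.5266, -0.287, 0.0807], [0.5264, -0.2891, 0.0814], [0.5258, -0.2
[... 479 characters left out ...]
, 0.0877], [0.5332, -0.349, 0.0864], [0.5353, -0.3568, 0.0834], [0.537, -0.3525, 0.0853], [0.5362, -0.3503, 0.0852], [0.5365, -0.3472, 0.086], [0.5316, -0.3482, 0.0823], [0.5261, -0.29, 0.0894], [0.5228, -0.2895, 0.0872], [0.5372, -0.3561, 0.0818], [0.5389, -0.3518, 0.0838], [0.5382, -0.3495, 0.0838], [0.5381, -0.3467, 0.0842], [0.5334, -0.3476, 0.0807], [0.5288, -0.2888, 0.0885], [0.5275, -0.2869, 0.088], [0.5242, -0.2864, 0.0857], [0.5399, -0.3547, 0.081], [0.5396, -0.3521, 0.0813], [0.5375, -0.3509, 0.08], [0.5385, -0.3472, 0.0814], [0.5358, -0.3465, 0.0796], [0.5273, -0.2905, 0.0841], [0.5293, -0.2863, 0.0864], [0.5256, -0.2861, 0.0838], [0.5244, -0.2841, 0.0833], [0.54, -0.3498, 0.079]]
```

View pics/crop1.png

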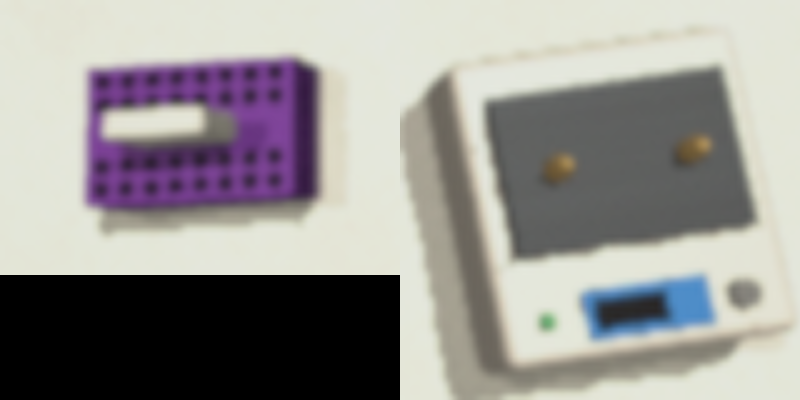

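Both cameras agree on the measurements:

| | Position | Yaw | Height check |
|---|---|---|---|
| Purple fin | (0.484, 0.354) | +2.8° | 0.088 m, against 0.089 expected |
| Shaker seat | about (0.531, -0.322) | +7.7° | 0.0695 m, against 0.070 expected |

Pegs read about 63 mm apart, which fits. Moving to the purple block.

Emit:
{"name": "apply_moves", "arguments": {"targets": [[[0.15,0.45,0,3.1,1],[0.3,0.95,0,3.1,1],[0.3,0.95,0,3.1,1],[0.3,0.95,0,3.1,1],[0.3,0.95,0,3.1,1],[0.3,0.95,0,3.1,1],[0.3,0.95,0,3.1,1],[0.3,0.95,0,3.1,1]]]}}

```text
clock: 0.82
eef_pos: [0.3166, -0.1598, 0.2482]
tool_rot: [0.899, 0.437, 0.0, 0.0]
ft_force: [1.3, 0.4, -0.4]
grip_width: 0.0855
grasp_force: 0.0
```

Emit:
{"name": "apply_moves", "arguments": {"targets": [[[0.3,0.95,0,3.1,1],[0.3,0.95,0,3.1,1],[0.3,0.95,0,3.1,1],[0.3,0.95,0,3.1,1],[0.3,0.95,0,3.1,1],[0.3,0.95,0,3.1,1],[0.3,0.95,0,3.1,1],[0.3,0.95,0,3.1,1]]]}}

```text
clock: 1.48
eef_pos: [0.4127, 0.1445, 0.2482]
tool_rot: [0.784, 0.621, -0.0, 0.0]
ft_force: [1.5, -0.5, -0.4]
grip_width: 0.0853
grasp_force: 0.0
```

Emit:
{"name": "apply_moves", "arguments": {"targets": [[[0.3,0.95,0,3.1,1],[0.3,0.95,0,3.1,1],[0.3,0.95,0,3.1,1],[0.3,0.95,0,3.1,1],[0.3,0.95,0,3.1,1],[0.2,0.5,0,0.5,1],[0,0,0,0,1]]]}}

```text
clock: 2.07
eef_pos: [0.4813, 0.3567, 0.2464]
tool_rot: [0.689, 0.724, -0.0, -0.0]
ft_force: [0.1, 0.0, -0.7]
grip_width: 0.0851
grasp_force: 0.0
```

```bash
cat > m.py <<'E'
from h import *
def fit(P,l):
    c,s,a=cv2.minAreaRect((P[:,:2]*1000).astype(np.float32)); print(l,len(P),np.round(c,1),np.round(s,1),round(a,1),"z",round(float(np.median(P[:,2])),4))
def tool():
    o=get_obs(); Y=R.from_quat(o["tool_rot"]).as_matrix()
    print("t",o["clock"],"tcp",np.round(o["eef_pos"],4),"yaw_y",np.degrees(np.arctan2(Y[1,1],Y[0,1])),"z",np.round(Y[:,2],3),"F",np.round(o["ft_force"],1),o["grip_width"],o["grasp_force"])
E
python3 - <<'E'
from m import *
tool(); p,d,W=cloud("wrist"); cv2.imwrite("pics/w1.png",p); np.save("w1.npy",W)
P=W.reshape(-1,3);P=P[~np.isnan(P[:,0])]; P=P[(abs(P[:,0]-.484)<.08)&(abs(P[:,1]-.354)<.1)]; z=P[:,2]
fit(P[(z>.083)&(z<.1)],"fin");fit(P[(z>.038)&(z<.05)],"body")
E
```

```text
t 2.0667 tcp [0.4813 0.3567 0.2464] yaw_y 2.834749934033155 z [-0.001  0.001 -1.   ] F [ 0.1  0.  -0.7] 0.08511829008296554 0.0
fin 713 [484.6 353.6] [13.5 49. ] 2.6 z 0.0886
body 5177 [484.4 353.3] [ 70.2 104.9] 2.8 z 0.0441
```

View pics/w1.png

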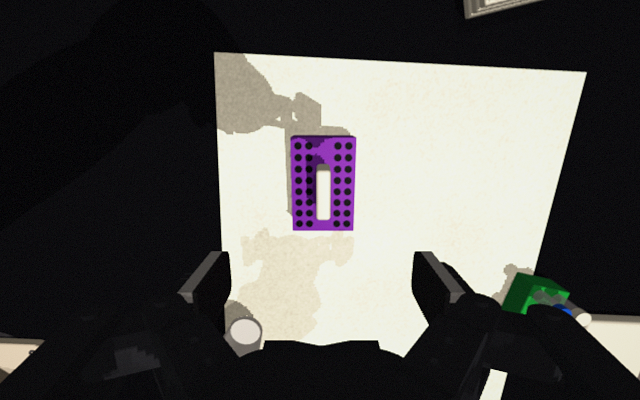

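The wrist view shows the purple block with its fin at about (323,192), between the open fingers. Its measured centre (0.4845, 0.3535) agrees with the other cameras, so I'm descending.

Emit:
{"name": "apply_moves", "arguments": {"targets": [[[0.08,-0.08,-0.5,0,1],[0,0,-0.8,0,1],[0,0,-0.9,0,1],[0,0,-0.9,0,1],[0,0,-0.7,0,1],[0,0,-0.4,0,1],[0,0,-0.2,0,1],[0,0,0,0,1]]]}}

```text
clock: 2.78
eef_pos: [0.4825, 0.3471, 0.0703]
tool_rot: [0.691, 0.722, -0.002, -0.0]
ft_force: [0.7, -0.4, -0.4]
grip_width: 0.0858
grasp_force: 0.0
```

Emit:
{"name": "apply_moves", "arguments": {"targets": [[[0,0,0,0,-1],[0,0,0,0,-1],[0,0,0,0,-1],[0,0,0,0,-1],[0,0,0,0,-1],[0,0,0,0,-1],[0,0,0,0,-1],[0,0,0,0,-1]]]}}

```text
clock: 3.45
eef_pos: [0.4841, 0.3495, 0.0731]
tool_rot: [0.691, 0.723, 0.0, -0.0]
ft_force: [-2.0, -0.8, 5.0]
grip_width: 0.0129
grasp_force: 59.8
```

Gripped: width 12.9 mm, force 60 N. Lifting.

Emit:
{"name": "apply_moves", "arguments": {"targets": [[[0,0,0.1,0,-1],[0,0,0.3,0,-1],[0,0,0.5,0,-1],[0,0,0.6,0,-1],[0,0,0.6,0,-1],[0,0,0.6,0,-1],[0,0,0.5,0,-1],[0,0,0.4,0,-1]]]}}

```text
clock: 4.12
eef_pos: [0.4837, 0.3488, 0.2166]
tool_rot: [0.691, 0.723, -0.001, -0.0]
ft_force: [0.2, 0.7, -4.9]
grip_width: 0.0131
grasp_force: 58.9
```

Emit:
{"name": "apply_moves", "arguments": {"targets": [[[0,0,0.3,0,-1],[0,0,0.1,0,-1],[0,0,0,0,-1],[0,0,0,0,-1]]]}}

```text
clock: 4.45
eef_pos: [0.4834, 0.3487, 0.2307]
tool_rot: [0.691, 0.723, -0.001, -0.0]
ft_force: [0.3, -0.1, -6.2]
grip_width: 0.0132
grasp_force: 59.0
```

```bash
python3 - <<'E'
from m import *
tool(); p,d,W=cloud("wrist"); cv2.imwrite("pics/w2.png",p); np.save("w2.npy",W)
P=W.reshape(-1,3);P=P[~np.isnan(P[:,0])]; P=P[(abs(P[:,0]-.484)<.08)&(abs(P[:,1]-.354)<.1)]; z=P[:,2]
print(np.histogram(z,np.arange(0,.3,.01))); c=P[(z>.15)&(z<.25)]
h=np.histogram(c[:,2],np.arange(.15,.25,.004)); print(h)
E
```

```text
t 4.45 tcp [0.4834 0.3487 0.2307] yaw_y 2.571497273724946 z [-0.002 -0.002 -1.   ] F [ 0.3 -0.1 -6.2] 0.01316634740146533 58.985636830329895
(array([ 5967,     0,     0,     0,     0,     0,     0,     0,     0,
           0,     0,     0,     0,     0,     0,   110,   115,   120,
         127,   369, 13241,   203,   603,   783,  4259,  1601,  4932,
        5691,  9109]), array([0.  , 0.01, 0.02, 0.03, 0.04, 0.05, 0.06, 0.07, 0.08, 0.09, 0.1 ,
       0.11, 0.12, 0.13, 0.14, 0.15, 0.16, 0.17, 0.18, 0.19, 0.2 , 0.21,
       0.22, 0.23, 0.24, 0.25, 0.26, 0.27, 0.28, 0.29]))
(array([   0,   41,   69,    0,  115,    0,  116,    4,  122,    5,  129,
         10, 9905, 3518,   48,   60,   85,  162,  238,  261,  300,  315,
        352, 1518]), array([0.15 , 0.154, 0.158, 0.162, 0.166, 0.17 , 0.174, 0.178, 0.182,
       0.186, 0.19 , 0.194, 0.198, 0.202, 0.206, 0.21 , 0.214, 0.218,
       0.222, 0.226, 0.23 , 0.234, 0.238, 0.242, 0.246]))
```

View pics/w2.png

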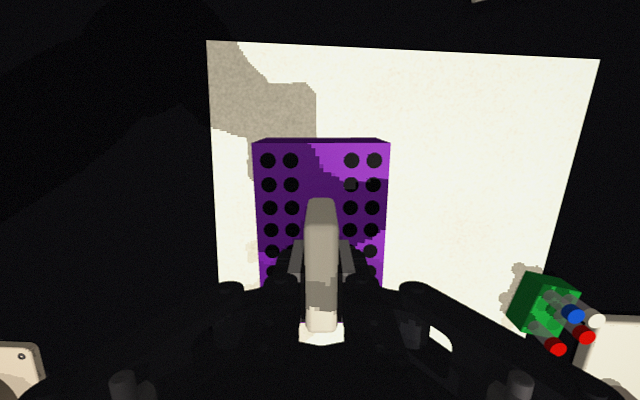

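The block is held by its fin (pixel (320,260)), with its top face square in view and its far edge at row 140. Next I'll compute its offset from the TCP and any tilt.

```bash
python3 - <<'E'
from m import *
W=np.load("w2.npy");p=cv2.imread("pics/w2.png").astype(int)
M=(W[...,2]>.19)&(W[...,2]<.21)&(np.abs(W[...,0]-.484)<.045)&(W[...,1]>.3)&(W[...,1]<.42)
v,u=np.indices(M.shape); M&=(v>135)&(v<280)&(u>245)&(u<395)
P=W[M]; A=np.c_[P[:,:2]-[.484,.35],np.ones(len(P))]; s,*_=np.linalg.lstsq(A,P[:,2],rcond=None); print("slope deg",np.degrees(s[:2]),"z",s[2])
r=np.radians(2.6); X=np.array([np.cos(r),np.sin(r)]);Y=np.array([-X[1],X[0]])
q=P[:,:2]-[.4834,.3487]; a,b=q@X,q@Y
for lo in (-.01,.01,.03): m=(b>lo)&(b<lo+.015); print("x range",np.percentile(a[m],[.3,99.7]))
m=abs(a)>.012; print("far y",np.percentile(b[m],99.7),b[m].max(),"-> centre y off",np.percentile(b[m],99.7)-.0525)
for sd in(-1,1):
  for lo in (.015,.025): m=(sd*a>lo)&(sd*a<lo+.01); print(sd,lo,b[m].max())
E
```

```text
slope deg [-0.14979876 -0.77825556] z 0.20185963837312584
x range [-0.0341213   0.03565619]
x range [-0.03410556  0.03551026]
x range [-0.03411436  0.03548522]
far y 0.05608339940457724 0.056174493434627285 -> centre y off 0.0035833994045772408
-1 0.015 0.056120174226318965
-1 0.025 0.05609935939290551
1 0.015 0.056174493434627285
1 0.025 0.056144014164740366
```

Emit:
{"name": "apply_moves", "arguments": {"targets": [[[0.05,-0.2,0,0.2,-1],[0.05,-0.5,0,0.2,-1],[0.05,-0.8,0,0.2,-1],[0.05,-0.9,0,0.2,-1],[0.05,-0.9,0,0.2,-1],[0.05,-0.9,0,0.2,-1],[0.05,-0.9,0,0.2,-1],[0.05,-0.9,0,0.2,-1]]]}}

```text
clock: 5.17
eef_pos: [0.4991, 0.1068, 0.2314]
tool_rot: [0.681, 0.732, -0.001, -0.0]
ft_force: [1.5, -0.2, -5.3]
grip_width: 0.0127
grasp_force: 58.9
```

Emit:
{"name": "apply_moves", "arguments": {"targets": [[[0.06,-0.9,0,0.25,-1],[0.06,-0.9,0,0.25,-1],[0.06,-0.9,0,0.25,-1],[0.06,-0.9,0,0.25,-1],[0.06,-0.9,0,0.25,-1],[0.06,-0.9,0,0.25,-1],[0.06,-0.9,0,0.25,-1],[0.06,-0.9,0,0.25,-1]]]}}

```text
clock: 5.83
eef_pos: [0.518, -0.181, 0.2314]
tool_rot: [0.668, 0.744, -0.0, -0.001]
ft_force: [0.4, 1.0, -4.8]
grip_width: 0.013
grasp_force: 58.9
```

Emit:
{"name": "apply_moves", "arguments": {"targets": [[[0.06,-0.9,0,0.3,-1],[0.06,-0.8,0,0.3,-1],[0.06,-0.7,0,0.3,-1],[0.06,-0.6,0,0.3,-1],[0.06,-0.4,0,0.3,-1],[0,-0.2,0,0,-1],[0,0,0,0,-1],[0,0,0,0,-1]]]}}

```text
clock: 6.5
eef_pos: [0.5304, -0.3224, 0.2314]
tool_rot: [0.658, 0.753, 0.0, -0.001]
ft_force: [0.5, 1.5, -4.7]
grip_width: 0.0131
grasp_force: 58.9
```

```bash
python3 - <<'E'
from m import *
tool()
for n in ("scene","wrist"):
    p,d,W=cloud(n); np.save(n+"3.npy",W); cv2.imwrite(f"pics/{n}3.png",p)
p=cv2.imread("pics/scene3.png"); w=cv2.imread("pics/wrist3.png")
a=cv2.resize(p[80:220,120:280],(400,350),interpolation=2); b=cv2.resize(w,(400,250))
cv2.imwrite("pics/c3.png",cv2.hconcat([a,cv2.copyMakeBorder(b,0,100,0,0,0)]))
W=np.load("wrist3.npy")
v,u=np.indices(W.shape[:2])
M=(W[...,2]>.18)&(W[...,2]<.22)&(v>135)&(v<270)&(u>245)&(u<395)
print(M.sum(),np.nanmedian(W[M][:,2]))
o=get_obs(); y=R.from_quat(o["tool_rot"]).as_matrix(); X=y[:2,1];Y=np.array([-X[1],X[0]])
q=W[M][:,:2]-o["eef_pos"][:2]; print("x",np.percentile(q@X,[.3,99.7]),"y",np.percentile((q@Y)[abs(q@X)>.012],99.7)-.0525)
E
```

```text
t 6.5 tcp [ 0.5304 -0.3224  0.2314] yaw_y 7.639455625728041 z [-0.002  0.002 -1.   ] F [ 0.5  1.5 -4.7] 0.013121399092375354 58.91514480113983
13641 0.2026886327495277
x [-0.0345224   0.03519785] y 0.0033397716110932715
```

View pics/c3.png

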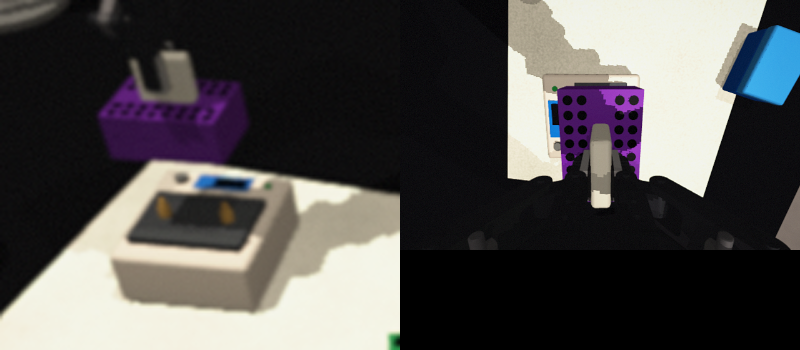

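The scene crop shows the block hanging over the shaker, and the wrist view shows the box's far and left edges beyond the block. I'll check alignment against those edges within the same image.

```bash
python3 - <<'E'
from m import *
W=np.load("wrist3.npy"); o=get_obs(); r=np.radians(7.7); X=np.array([np.cos(r),np.sin(r)]);Y=np.array([-X[1],X[0]])
c=np.array([.531,-.3205])
q=W[...,:2]-c; a,b=q@X,q@Y; z=W[...,2]
M=(z>.058)&(z<.066)&(abs(a)<.13)&(b>0)&(b<.1); print(M.sum(),"box far y",np.percentile(b[M],[99,99.7]),"min x",np.percentile(a[M],[.5,2]),"max x",np.percentile(a[M],[98,99.5]))
M=(z>.068)&(z<.073)&(abs(a)<.06)&(b>0)&(b<.1); print(M.sum(),"plat y",np.percentile(b[M],[98,99.7]),"x",np.percentile(a[M],[1,99]))
W=np.load("scene3.npy"); q=W[...,:2]-c; a,b=q@X,q@Y; z=W[...,2]
M=(z>.194)&(z<.21)&(abs(a)<.08)&(abs(b)<.1); fit(W[M],"block scene")
M=(z>.0665)&(z<.0735)&(abs(a)<.06)&(abs(b)<.08)
M2=(z>.082)&(z<.095)&(abs(a)<.03)&(abs(b)<.06)
for s in(-1,1): m=M2&(s*b>0); print("peg in seat frame",a[m].mean(),b[m].mean(),m.sum())
E
```

```text
3548 box far y [0.0653672  0.06537709] min x [-0.08845458 -0.08741021] max x [0.05451317 0.05753522]
338 plat y [0.05302154 0.05304586] x [-0.03875125  0.03799021]
block scene 771 [ 531.  -315.4] [ 74.7 107.7] 7.9 z 0.2016
peg in seat frame 0.00022533560245131373 -0.031602161781284416 13
peg in seat frame 0.0012080593086697448 0.03272715744908415 11
```

The wrist and scene views both put the seat about 5 mm further in -y and 1 mm in +x, relative to the block. I'll correct by that and go down to just above the pegs.

Emit:
{"name": "apply_moves", "arguments": {"targets": [[[0.04,-0.12,-0.1,0,-1],[0,0,-0.25,0,-1],[0,0,-0.35,0,-1],[0,0,-0.35,0,-1],[0,0,-0.25,0,-1],[0,0,-0.1,0,-1],[0,0,0,0,-1],[0,0,0,0,-1]]]}}

```text
clock: 7.27
eef_pos: [0.5329, -0.3274, 0.1763]
tool_rot: [0.658, 0.753, 0.0, -0.0]
ft_force: [-0.3, 0.4, -6.2]
grip_width: 0.0129
grasp_force: 58.7
```

Emit:
{"name": "apply_moves", "arguments": {"targets": [[[0,0,-0.05,0,-1],[0,0,-0.07,0,-1],[0,0,-0.07,0,-1],[0,0,-0.07,0,-1],[0,0,-0.07,0,-1],[0,0,-0.07,0,-1],[0,0,0,0,-1],[0,0,0,0,-1]]]}}

```text
clock: 7.93
eef_pos: [0.5326, -0.3275, 0.1599]
tool_rot: [0.658, 0.753, -0.0, -0.0]
ft_force: [-0.3, -1.4, -6.0]
grip_width: 0.0132
grasp_force: 58.9
```

Emit:
{"name": "apply_moves", "arguments": {"targets": [[[0,0,-0.05,0,-1],[0,0,-0.05,0,-1],[0,0,-0.05,0,-1],[0,0,-0.05,0,-1],[0,0,-0.05,0,-1],[0,0,-0.05,0,-1],[0,0,0,0,-1],[0,0,0,0,-1]]]}}

```text
clock: 8.6
eef_pos: [0.5326, -0.3275, 0.148]
tool_rot: [0.658, 0.753, -0.0, -0.0]
ft_force: [-0.8, 0.4, -6.6]
grip_width: 0.013
grasp_force: 58.9
```

Emit:
{"name": "apply_moves", "arguments": {"targets": [[[0,0,-0.03,0,-1],[0,0,-0.03,0,-1],[0,0,-0.03,0,-1],[0,0,0,0,-1],[0,0,0,0,-1]]]}}

```text
clock: 9.02
eef_pos: [0.5327, -0.3275, 0.1446]
tool_rot: [0.658, 0.753, -0.0, -0.0]
ft_force: [0.4, -0.2, -5.1]
grip_width: 0.0131
grasp_force: 58.9
```

Emit:
{"name": "apply_moves", "arguments": {"targets": [[[0,0,-0.02,0,-1],[0,0,-0.02,0,-1],[0,0,-0.02,0,-1],[0,0,0,0,-1],[0,0,0,0,-1]]]}}

```text
clock: 9.43
eef_pos: [0.5328, -0.3277, 0.1431]
tool_rot: [0.658, 0.753, 0.0, 0.0]
ft_force: [-2.6, 0.8, 0.9]
grip_width: 0.0131
grasp_force: 59.6
```

The weight has transferred to the platform at the expected height. One small nudge down, then check before release.

Emit:
{"name": "apply_moves", "arguments": {"targets": [[[0,0,-0.02,0,-1],[0,0,0,0,-1],[0,0,0,0,-1]]]}}

```text
clock: 9.68
eef_pos: [0.5328, -0.3277, 0.1431]
tool_rot: [0.658, 0.753, 0.0, 0.001]
ft_force: [-3.3, 0.4, 4.6]
grip_width: 0.013
grasp_force: 60.5
```

```bash
python3 - <<'E'
from m import *
tool(); p,d,W=cloud("scene"); cv2.imwrite("pics/s4.png",cv2.resize(p[100:220,120:280],(800,600),interpolation=2))
z=W[...,2]; M=(abs(W[...,0]-.531)<.08)&(abs(W[...,1]+.322)<.09)&(z>.108)&(z<.122); fit(W[M],"block")
P=W[M];A=np.c_[P[:,:2]-P[:,:2].mean(0),np.ones(len(P))];print(np.linalg.lstsq(A,P[:,2],rcond=None)[0])
E
```

```text
t 9.6833 tcp [ 0.5328 -0.3277  0.1431] yaw_y 7.667651763717779 z [ 0.001 -0.001 -1.   ] F [-3.3  0.4  4.6] 0.012975961237445433 60.47091901302338
block 680 [ 532.3 -320.4] [ 74.  107.3] 9.3 z 0.1136
[-0.0155536  -0.0098522   0.11356028]
```

View pics/s4.png

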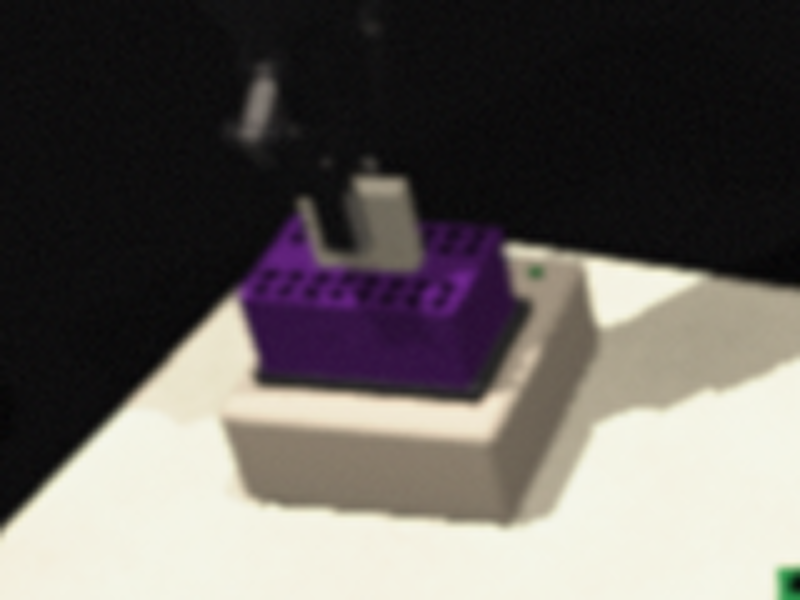

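The block sits flat on the platform with an even dark rim around it. Its top is at 0.1136 m (0.114 expected) and its centre is within 1 mm of the seat in the same camera. Releasing and retreating.

Emit:
{"name": "apply_moves", "arguments": {"targets": [[[0,0,0.04,0,-0.8],[0,0,0,0,-0.3],[0,0,0,0,0.3],[0,0,0,0,0.7],[0,0,0,0,0.7],[0,0,0,0,0.7],[0,0,0,0,0.7],[0,0,0,0,0.7]]]}}

```text
clock: 10.4
eef_pos: [0.5329, -0.3276, 0.1431]
tool_rot: [0.658, 0.753, 0.0, 0.0]
ft_force: [0.5, 0.4, -0.4]
grip_width: 0.0723
grasp_force: 0.0
```

Emit:
{"name": "apply_moves", "arguments": {"targets": [[[0,0,0.2,0,0.7],[0,0,0.4,0,0.7],[0,0,0.6,0,0.7],[0,0,0.7,0,0.7],[0,0,0.7,0,0.7],[0,0,0.4,0,0.7],[0,0,0.2,0,0.7],[0,0,0,0,0.7]]]}}

```text
clock: 11.07
eef_pos: [0.5337, -0.3282, 0.2741]
tool_rot: [0.658, 0.753, 0.0, 0.003]
ft_force: [0.2, -0.3, 0.2]
grip_width: 0.0728
grasp_force: 0.0
```

```bash
python3 - <<'E'
from m import *
tool()
for n in ("scene","wrist"):
    p,d,W=cloud(n); z=W[...,2]; M=(abs(W[...,0]-.531)<.07)&(abs(W[...,1]+.322)<.08)&(z>.108)&(z<.122); fit(W[M],n)
    P=W[M];A=np.c_[P[:,:2]-P[:,:2].mean(0),np.ones(len(P))];print(np.linalg.lstsq(A,P[:,2],rcond=None)[0])
    cv2.imwrite(f"pics/{n}5.png",p)
E
```

```text
t 11.0667 tcp [ 0.5337 -0.3282  0.2741] yaw_y 7.672860041884742 z [ 0.004 -0.003 -1.   ] F [ 0.2 -0.3  0.2] 0.07277807121006241 0.0
scene 688 [ 532.1 -320.9] [ 76.1 106.8] 7.8 z 0.1135
[-0.02057395 -0.00920126  0.1135588 ]
wrist 6845 [ 533.1 -324.6] [ 70.1 105.3] 7.7 z 0.1141
[ 0.00166819 -0.00086897  0.1141167 ]
```

View pics/scene5.png

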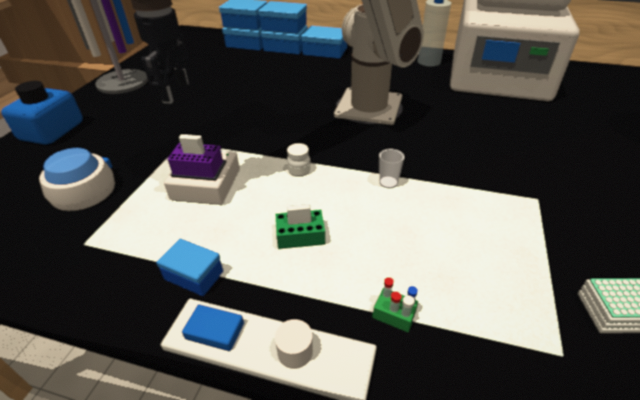

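The purple block sits flat on the shaker at (195,160), with its top level at 0.114 m. The gripper is clear, and the green block at (300,228) hasn't moved. Handing in.

```bash
python3 -c "
from workcell import order
print(order.job_done())"
```

```text
the job is handed in; nothing more can be done
None
```

The purple block is on the shaker's pegs, flat and fully home, released gently with the gripper clear; the green block was left where it stands, and the job was handed in at about 11 s.

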